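# Click the punch guide's paper stop into the marked notch

### The arm

A 7-joint arm with a two-finger parallel gripper is mounted at the origin on the work surface; the furniture and walls round the work are solid. World frame = base frame: x ahead of the robot, y to its left, z up, the work surface at z = 0. Lengths are in m, angles in rad, forces in N, time in s.
With the tool pointing down it reaches from about 0.425 to 0.975 m from the base axis. Payload 16.7 kg.
Tool frame: the origin (TCP) lies between the finger pads; the fingertips stand 19 mm ahead of it and the grasp point (between the pads) is the TCP; z points along the fingers, y is the line along which they close (so a half turn about z gives the same grasp; the last joint's range is limited). The gripper opens to 85 mm and grips with 20 to 120 N. Pads are 22 mm wide; open, the fingers measure 114 mm over their backs; the gripper's body (76 mm by 85 mm) begins 54 mm behind the grasp point. The pads swing forward as they close: fully open they stand 13 mm farther back than shut.
Start: joints at [-1.282, 0.426, 0.074, 1.606, -0.034, 1.111, -0.067], TCP at [0.286, 0.611, 0.25] pointing down, gripper open.
Joint ranges: [-2.85, 2.85], [-0.5, 2.14], [-1.23, 1.37], [0.21, 2.46], [-1.02, 4.16], [0.16, 2.05], [-2.73, 2.73]. Speed limits (rad/s): [1.89, 1.89, 2.39, 2.39, 3.01, 3.01, 3.01].

### API

Orientations are given as a 3x3 rotation matrix whose columns are the frame's x, y, z axes.
In Python, from cell import env gives the robot as it stands. The module is installed in compiled form; this text tells all that it offers.
- The arm moves only by the tool apply_moves, never from a script. Its argument "targets" is one flat list of numbers, 5 for each row, row after row: the shift along the tool's x, y, z in m, then the turn about the tool's z in degrees, then the opening, from -1 (shut) to 1 (fully open). A call has 1 to 12 rows; each row shifts and turns the commanded pose from where the row before left it, along the tool's axes as they then stand; what a row does not reach is not made up. A row lasts 1/10 s, in which the tool goes at most 50 mm and 8.59 degrees, less where a joint would pass 70% of its speed; a pose out of reach is approached as far as the arm can. A call is refused whole if a number of a shift passes 0.05 or a number of a turn 8.59, either way. A call with a gripper value outside its range is refused whole. The fingers move at their own pace and stop on an object; the grip force is fixed at half the most. Time passes only in rows, so rows that do not move let the fingers close. It gives the time, the measured TCP pose, the force, the opening and the grip force at its end, in the units of the state.
- env.get_state(): the state, without advancing time (a new reading comes with each control period).
- env.camera(name): name is "scene" or "top" or "wrist"; returns a dict with "pixels" (480x640x3 uint8, red, green, blue), "depth" (480x640 float32, m along the optical axis (not along the pixel's ray), 0 where there is no reading), "intrinsics" (3x3 intrinsics, pixels), "rvec" (rotation vector, rad) and "tvec" (3), from world to camera coordinates, as OpenCV has them. Camera axes: x right, y down, z forward; pixel columns grow to the right and rows downward; lengths in m; the calibration is good to about 2 mm. The wrist camera is an equidistant fisheye: a pixel r from the principal point sees the ray r / f radians off the axis. A picture is of the moment at which its call begins.
- env.sign_off(): hands the job in; it is judged then, once.
The state is a dict: "time_s": time; "joint_pos": joint angles; "qvel": joint speeds; "joint_torque": joint torques, N m; "position": TCP position; "tool_rot": TCP orientation; "force": force on the tool from outside, world axes, zero at the start; "ft_torque": the same for the moment, N m; "width": finger opening in m; "grasp_force": force on a finger pad.
Only numpy, scipy, OpenCV 4.12 (cv2) and the standard library are available. Lean on these libraries where they do the work, as an engineer would, in place of code of your own. Each camera call takes 0.05 s, during which the arm holds its last target. There are 200 camera calls.

### The job

The next sheets are to be punched at the red setting: with the fingertips, push the black paper stop from its side along the rail, past any notches before it, until it clicks into the notch beside the red marker, and leave it seated there with the fingers clear. Push gently and do not pinch or grip the stop, and do not disturb or pick up the other things on the desk.

Things in the scene. Friction and masses are not known exactly. Their poses are not given: they have to be found in the camera images.
- guide: fixed aluminium rail, 36 mm wide (x), 277 mm long (y -156 to +121 mm), top 16 mm high; origin on the desk under the rail's axis. Three spring notches at y = -25, +15, +55 mm, each between steel ridges 2.5 mm high, 5 mm before and past it. The stop starts at the low-y end and is pushed towards +y. A fixed hole punch (146x122x60 mm) stands at the +y end, centred 195 mm from the origin
- stop_top (a point): top centre of the black stop, 50 mm over the desk on the rail's axis; axes as the guide's. It slides along the guide's y, this point between -112 and +73 mm, under 2 N on plain rail. Climbing a ridge into or out of a notch takes about 4 to 8 N, then the force drops and the stop snaps up to 5 mm forward into the notch, centring itself within 2 mm, and stays. It cannot leave the rail
- stop: the stop itself; origin on the desk plane under its middle, axes as the guide's. Saddle block 48 mm across the rail, 28 mm along it, 20 to 50 mm over the desk. Push on its right upright face (y = -14 mm). A grey paper blade, 8 mm thick, reaches from it towards the robot to x = -85 mm, 5 to 43 mm over the desk. Pressing on its right (-y) and left (+y) halves at once counts as pinching
- red_marker: fixed red marker block, 20 x 14 x 20 mm high, pointing at the rail from behind; origin on the desk under the block, 42 mm to the guide's +x, exactly beside one of the three notches. Axes as the guide's: the stop is set when it has the same y as this marker
- yellow_marker: a like marker, yellow, beside another notch; not wanted now
- blue_marker: a like marker, blue, beside another notch; not wanted now
- eraser: loose eraser with a blue sleeve, 43 x 53 x 12 mm, bystander; origin under its centre
- usb_stick: loose black usb stick, 45 x 39 x 8 mm, bystander; origin under its centre
- sticky_notes: loose yellow pad of sticky notes, 87 x 87 x 17 mm, bystander; origin under its centre
- binder_clip: loose black binder clip, 27 x 35 x 37 mm, bystander; origin under its centre
- mint_tin: loose round red and white tin, 68 mm across, 43 mm high, bystander; origin under its centre

How it is judged:
At the end, for the whole second after the job is handed in: the stop rests in the notch beside the red marker, within 3 mm of the marker along the rail, and is still (y of stop_top in the frame of red_marker between -0.003 and 0.003 m and linear speed of stop below 0.01 m/s); the robot touches nothing.
It fails at once if the stop is pinched or gripped (fingers press on both of its halves at once, over 1 N each) ((contact force between the fingers and stop_c0 above 1 N or contact force between the fingers and stop_c1 above 1 N) and (contact force between the fingers and stop_c2 above 1 N or contact force between the fingers and stop_c3 above 1 N)).
It fails at once if the stop is pushed with more than 25 N (contact force between any of the arm, the fingers and stop above 25 N).
It fails at once if a loose bystander is shifted by more than 15 mm or lifted (distance of any of eraser, usb_stick, sticky_notes, binder_clip, mint_tin from where it was at the start of the episode above 0.015 m).
It also fails if it takes over 56 s, if anything falls off the work surface, if the arm or the gripper's body presses on something with over 40 N, if the wrist force passes 120 N, or if a joint passes its speed limit or range.

## Working session

There is one attempt and no reset: what is moved stays moved. The work goes in short steps, Python scripts to look and compute and a tool call to move; the robot and the scene stay as the last step left them, time stands still between calls to the robot, and variables do not carry over. Pictures are saved under pics/ and viewed, at most 10 in all, crops included, and the job is handed in when it is done.

Besides the shell and the picture viewer there is one more tool, called by a JSON object that holds its "name" and its "arguments", one argument or row to a line. apply_moves: Moves the arm, as the interface text tells. Its arguments: {"type":"object","properties":{"targets":{"type":"array","items":{"type":"number"}}},"required":["targets"]}

```bash
mkdir -p pics
cat > h.py <<'E'
import numpy as np, cv2
from cell import env
def grab(n):
    c=env.camera(n); np.savez(f'pics/{n}.npz',**c); return c
def load(n): return dict(np.load(f'pics/{n}.npz'))
def world(c):  # depth -> world points (pinhole)
    K=c['intrinsics'];R=cv2.Rodrigues(c['rvec'])[0]
    v,u=np.mgrid[:480,:640];d=c['depth']
    P=np.stack([(u-K[0,2])/K[0,0]*d,(v-K[1,2])/K[1,1]*d,d],-1)
    return (P-c['tvec'].reshape(3))@R
def ray(c,u,v,z):  # pixel -> point on plane z
    K=c['intrinsics'];R=cv2.Rodrigues(c['rvec'])[0]
    o=-R.T@c['tvec'].reshape(3);d=R.T@np.linalg.inv(K)@[u,v,1]
    return o+d*(z-o[2])/d[2]
E
python3 - <<'E'
from h import *
for n in('top','scene'):
    c=grab(n);cv2.imwrite(f'pics/{n}0.png',c['pixels'][...,::-1])
s=env.get_state();print(s['position'],s['tool_rot'],s['force'],s['width'],s['time_s'])
E
```

```text
[0.28608472 0.61098152 0.24966851] [[-9.05617491e-01  4.24095235e-01 -4.37601931e-04]
 [ 4.24095453e-01  9.05616798e-01 -1.12314207e-03]
 [-8.00195388e-05 -1.20272209e-03 -9.99999274e-01]] [-0.37703127  1.4172465  -0.13824798] 0.0850996963192021 0.1
```

View pics/top0.png

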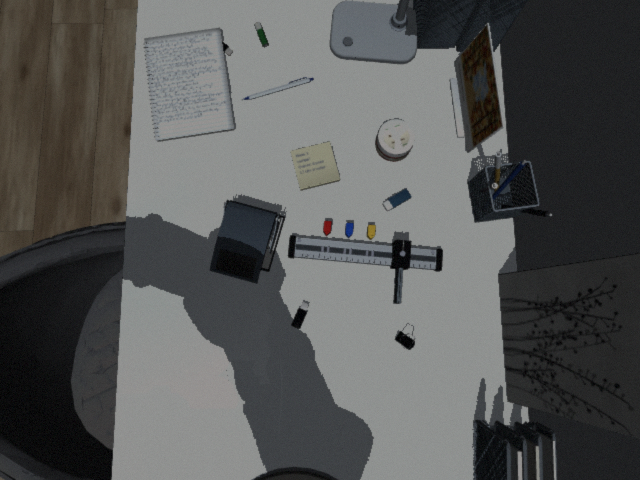

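View pics/scene0.png

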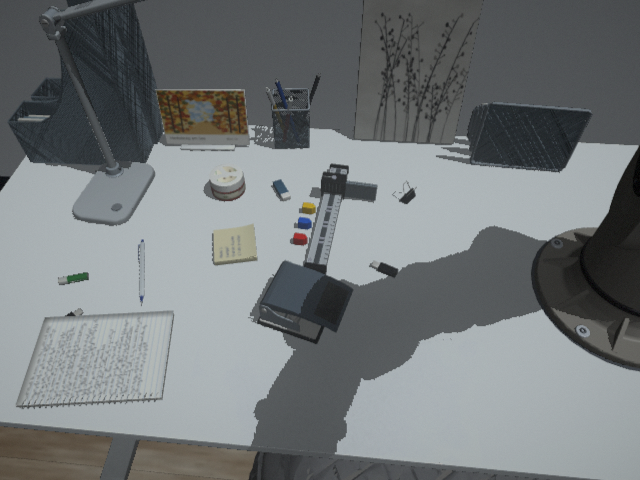

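Top view: the black stop is at about (401,250). The rail runs from (292,245) to (440,260) and the punch is on the left. Red (328,227), blue (349,228) and yellow (371,230) sit behind the rail, so red should be the farthest notch. Next I'll measure these.

Run:
```python
from h import *
np.set_printoptions(precision=4,suppress=True)
for n in('top','scene'):
    c=load(n);W=world(c);hsv=cv2.cvtColor(c['pixels'],cv2.COLOR_RGB2HSV)
    H,S,V=cv2.split(hsv)
    roi=np.zeros((480,640),bool)
    if n=='top': roi[215:242,315:385]=1
    else: roi[198:248,288:318]=1
    print(n,'cam',(-cv2.Rodrigues(c['rvec'])[0].T@c['tvec'].reshape(3)))
    for k,m in dict(red=((H<8)|(H>172)),yel=(H>18)&(H<35),blue=(H>100)&(H<130)).items():
        m=m&(S>130)&(V>70)&roi
        p=W[m];p=p[p[:,2]>.012]
        print(k,m.sum(),np.median(p,0),p.min(0),p.max(0),'px',np.argwhere(m).mean(0)[::-1])
    # heights
    z=W[...,2];ok=(c['depth']>0)
    a=(slice(225,310),slice(270,460)) if n=='top' else (slice(155,290),slice(290,385))
    Z=W[a].reshape(-1,3);V2=V[a].ravel()
    st=Z[(Z[:,2]>.044)&(Z[:,2]<.056)&(V2<70)&(Z[:,1]<.0+9)]
    print('z~50',len(st),np.median(st,0),st.min(0),st.max(0))
    if n=='top':
        r=Z[(Z[:,2]>.011)&(Z[:,2]<.021)&(V2>60)]
        print('rail',len(r),r.mean(0),r.min(0),r.max(0))
        np.save('pics/rail.npy',r)
c=load('top')
for p in [(401,250),(398,300),(292,245),(441,260),(328,227),(349,228),(371,230)]: print(p,world(c)[p[1],p[0]],ray(c,*p,.016))
t=cv2.resize(c['pixels'][195:355,270:470,::-1],(800,640))[:600]
cv2.imwrite('pics/crop1.png',t)
```

```text
top cam [ 0.3983 -0.0486  0.8909]
red 85 [ 0.5549 -0.0626  0.0198] [ 0.5419 -0.0682  0.0153] [ 0.5661 -0.0572  0.0235] px [326.9647 226.7765]
yel 86 [ 0.5466 -0.1416  0.0201] [ 0.3983 -0.1476  0.0157] [ 0.5579 -0.0486  0.8909] px [370.9651 230.8605]
blue 86 [ 0.5507 -0.1022  0.0199] [ 0.5379 -0.108   0.0158] [ 0.5616 -0.0967  0.0246] px [348.9651 228.8605]
z~50 467 [ 0.5001 -0.1889  0.0501] [ 0.4186 -0.2058  0.044 ] [0.5543 0.0371 0.056 ]
rail 2221 [ 0.5123 -0.1161  0.0166] [ 0.4177 -0.2684  0.011 ] [0.5609 0.0378 0.021 ]
scene cam [0.476  0.5205 0.7084]
red 80 [ 0.5556 -0.0595  0.0203] [ 0.5442 -0.0675  0.0131] [ 0.5668 -0.0542  0.0234] px [300.2375 237.2375]
yel 85 [ 0.5468 -0.1382  0.02  ] [ 0.476  -0.1461  0.0122] [0.5583 0.5205 0.7084] px [309.0941 207.2235]
blue 75 [ 0.5518 -0.099   0.0206] [ 0.5408 -0.1064  0.0131] [ 0.5634 -0.0945  0.0249] px [304.6667 221.3867]
z~50 469 [ 0.4927 -0.1758  0.0513] [ 0.4582 -0.2048  0.0441] [0.5269 0.0757 0.056 ]
(401, 250) [ 0.5074 -0.1895  0.0497] [ 0.5118 -0.1951  0.016 ]
(398, 300) [ 0.422  -0.1819  0.0439] [ 0.4228 -0.1863  0.016 ]
(292, 245) [0.5229 0.0005 0.0187] [0.5233 0.0006 0.016 ]
(441, 260) [ 0.4924 -0.2654  0.0194] [ 0.4928 -0.2662  0.016 ]
(328, 227) [ 0.5547 -0.0645  0.0198] [ 0.5554 -0.0645  0.016 ]
(349, 228) [ 0.5521 -0.1021  0.0217] [ 0.5531 -0.1025  0.016 ]
(371, 230) [ 0.5484 -0.1419  0.0189] [ 0.5489 -0.1422  0.016 ]
```

View pics/crop1.png

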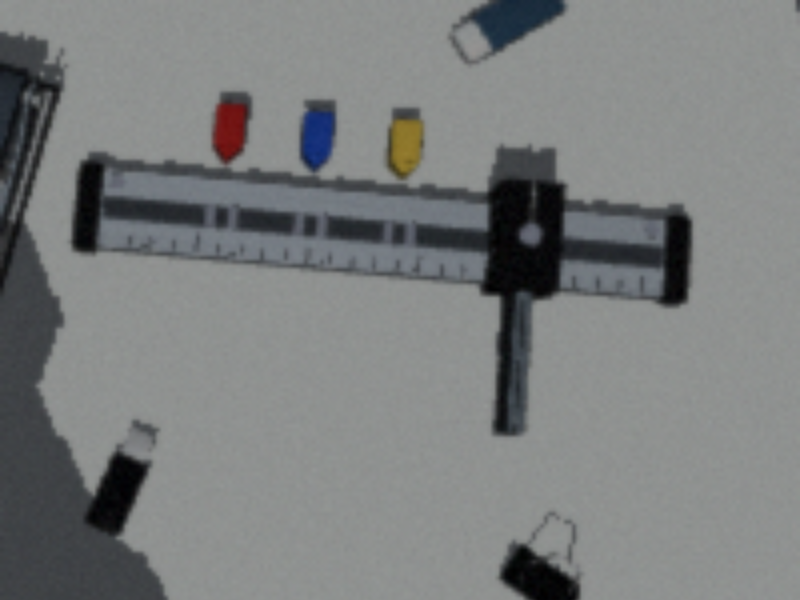

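Zoomed crop: the stop's top sits at crop (528,235) with its blade pointing towards the robot. The ridge pairs line up with yellow (402), blue (312) and red (225), so red is the third notch. Next comes the rail fit and the approach.

```bash
cat >> h.py <<'E'
def stopmeas(n,ax=None,silent=False):
    c=load(n);W=world(c);V=c['pixels'].max(-1)
    hsv=cv2.cvtColor(c['pixels'],cv2.COLOR_RGB2HSV);H,S,Vv=cv2.split(hsv)
    near=(abs(W[...,0]-.55)<.03)&(W[...,1]>-.17)&(W[...,1]<-.03)&(abs(W[...,2]-.02)<.003)&(S>130)
    mk=[]
    for m in (((H<8)|(H>172)),(H>100)&(H<130),(H>18)&(H<35)):
        p=W[m&near];mk.append((p.max(0)+p.min(0))/2)
    return np.array(mk),W,V
E
python3 - <<'E'
from h import *
np.set_printoptions(precision=4,suppress=True)
for n in('top','scene'):
    mk,W,V=stopmeas(n)
    u=(mk[0]-mk[2])[:2];print(n,mk,'spacing',np.linalg.norm(u)/2,'deg x/y',np.degrees(np.arctan2(u[0],u[1])))
    m=(abs(W[...,2]-.05)<.004)&(abs(W[...,0]-.505)<.035)&(abs(W[...,1]+.19)<.04)
    P=np.float32(W[m][:,:2]);r=cv2.minAreaRect(P);print('stop top',len(P),r,W[m][:,2].mean())
r=np.load('pics/rail.npy');r=r[(abs(r[:,0]-.508-.11*(r[:,1]+.13))<.022)]
print('rail',cv2.minAreaRect(np.float32(r[:,:2])),r[:,2].mean())
W=world(load('top'))
m=(abs(W[...,2]-.018)<.006)&(W[...,1]>-.27)&(W[...,1]<.02)&(abs(W[...,0]-.508-.11*(W[...,1]+.13))<.022)
P=W[m];i=np.polyfit(P[:,1],P[:,0],1);print('fit',i,np.degrees(np.arctan(i[0])))
E
```

```text
top [[ 0.554  -0.0636  0.0199]
 [ 0.5498 -0.1023  0.0201]
 [ 0.5455 -0.1419  0.02  ]] spacing 0.03936494994646481 deg x/y 6.179107752443304
stop top 442 ((0.4980585277080536, -0.19050689041614532), (0.028329163789749146, 0.05409897118806839), 84.51162719726562) 0.05027691208304486
scene [[ 0.5555 -0.0608  0.0201]
 [ 0.5521 -0.1005  0.02  ]
 [ 0.5476 -0.14    0.02  ]] spacing 0.03980648127593164 deg x/y 5.723095483778551
stop top 282 ((0.502514660358429, -0.19080358743667603), (0.031280189752578735, 0.04830513522028923), 85.18087005615234) 0.05085102138975589
rail ((0.509696900844574, -0.11461995542049408), (0.30809831619262695, 0.03964168578386307), 83.12195587158203) 0.016338507652993734
fit [0.1028 0.5208] 5.867402116894002
```

{"name": "apply_moves", "arguments": {
  "targets": [0, 0, 0, 8.5, -1, 0, 0, 0, 8.5, -1, 0, 0, 0, 8.5, -1, 0, 0, 0, 8.5, -1, 0, 0, 0, 8.5, -1, 0, 0, 0, 8.5, -1, 0, 0, 0, 8.5, -1, 0, 0, 0, 8.5, -1, 0, 0, 0, 2.8, -1, 0, 0, 0, 0, -1]
}}

```text
time_s: 1.1
position: [0.2859, 0.6112, 0.2499]
tool_rot: [[0.103, 0.995, -0.0], [0.995, -0.103, -0.001], [-0.001, -0.0, -1.0]]
force: [-0.1, -0.4, 0.1]
width: -0.0001
grasp_force: 0.0
```

```bash
cat > st.py <<'E'
from h import *
np.set_printoptions(precision=4,suppress=True)
s=env.get_state();p=s['position'];u=np.array([.103,.995,0]);v=np.array([.995,-.103,0])
print(s['time_s'],'p',p,'u',p@u,'v',p@v,'q',np.array(s['joint_pos']),'F',s['force'],'w',s['width'])
print('toolx',s['tool_rot'][:,0],'z',s['tool_rot'][:,2])
E
python3 st.py
```

```text
1.1 p [0.2859 0.6112 0.2499] u 0.6376083008235663 v 0.22152650307471522 q [-1.4687  0.4402  0.3302  1.6187 -0.1547  1.1093 -1.2018] F [-0.1144 -0.3747  0.0536] w -0.00014385749878193226
toolx [ 0.1031  0.9947 -0.0008] z [-0.0001 -0.0008 -1.    ]
```

{"name": "apply_moves", "arguments": {
  "targets": [-0.03, 0.03, 0, 0, -1, -0.03, 0.03, 0, 0, -1, -0.03, 0.03, 0, 0, -1, -0.03, 0.03, 0, 0, -1, -0.03, 0.03, 0, 0, -1, -0.03, 0.03, 0, 0, -1, -0.03, 0.03, 0, 0, -1, -0.03, 0.03, 0, 0, -1, -0.03, 0.03, 0, 0, -1, -0.03, 0.027, 0, 0, -1, -0.03, 0, 0, 0, -1, -0.03, 0, 0, 0, -1]
}}

```text
time_s: 2.3
position: [0.545, 0.2209, 0.2499]
tool_rot: [[0.102, 0.995, -0.0], [0.995, -0.102, -0.001], [-0.001, -0.0, -1.0]]
force: [0.0, 1.0, -0.2]
width: -0.0002
grasp_force: 0.0
```

```bash
python3 st.py
```

```text
2.3 p [0.545  0.2209 0.2499] u 0.2758965463973441 v 0.519568064205242 q [-0.8842  0.3064  0.4822  1.8278 -0.1616  1.0467 -0.4416] F [ 0.0337  1.0269 -0.1862] w -0.0002046708916858278
toolx [ 0.1015  0.9948 -0.0008] z [-0.0003 -0.0008 -1.    ]
```

{"name": "apply_moves", "arguments": {
  "targets": [-0.039, 0, 0, 0, -1, -0.039, 0, 0, 0, -1, -0.039, 0, 0, 0, -1, -0.039, 0, 0, 0, -1, -0.039, 0, 0, 0, -1, -0.039, 0, 0, 0, -1, -0.039, 0, 0, 0, -1, -0.039, 0, 0, 0, -1, -0.039, 0, 0, 0, -1, -0.039, 0, 0, 0, -1, -0.039, 0, 0, 0, -1, -0.039, 0, 0, 0, -1]
}}

```text
time_s: 3.5
position: [0.4962, -0.2443, 0.2504]
tool_rot: [[0.1, 0.995, 0.0], [0.995, -0.1, 0.0], [0.0, 0.0, -1.0]]
force: [0.3, 0.5, -0.4]
width: -0.0003
grasp_force: 0.0
```

{"name": "apply_moves", "arguments": {
  "targets": [0, 0, 0.03, 0, -1, 0, 0, 0.03, 0, -1, 0, 0, 0.03, 0, -1, 0, 0, 0.03, 0, -1, 0, 0, 0.02, 0, -1, 0, 0, 0.01, 0, -1, 0, 0, 0, 0, -1]
}}

```text
time_s: 4.2
position: [0.4961, -0.2427, 0.0994]
tool_rot: [[0.102, 0.995, -0.002], [0.995, -0.102, 0.0], [0.0, -0.002, -1.0]]
force: [-0.2, 0.3, 0.3]
width: -0.0002
grasp_force: 0.0
```

```bash
python3 st.py
python3 - <<'E'
from h import *
c=grab('scene');t=cv2.resize(c['pixels'][110:260,270:430,::-1],(640,600));cv2.imwrite('pics/s2.png',t)
W=world(c);s=env.get_state();p=s['position']
d=W[(abs(W[...,0]-p[0])<.05)&(abs(W[...,1]-p[1])<.04)&(W[...,2]>.023)&(c['depth']>0)]
print(len(d),np.percentile(d[:,2],[0,1,2,5,20]) if len(d) else '')
E
```

```text
4.2 p [ 0.4961 -0.2427  0.0994] u -0.19043597354000996 v 0.5186072450766581 q [-0.1304  0.4815  0.5947  2.0337 -0.3939  0.7408  0.6059] F [-0.1574  0.3465  0.2723] w -0.00023343928932434408
toolx [0.1016 0.9948 0.0001] z [-0.0019  0.0003 -1.    ]
4964 [0.04845049 0.09156467 0.10104267 0.12522269 0.16571673]
```

View pics/s2.png

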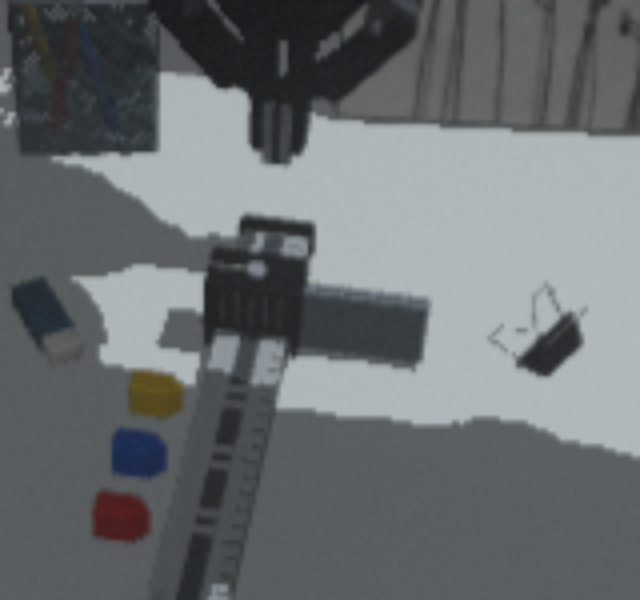

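The shut fingers are at crop (278,160), over the rail's low-y end and in line with the stop. The stop's top is at (258,268). I'll lower now and start pushing.

{"name": "apply_moves", "arguments": {
  "targets": [0, 0, 0.02, 0, -1, 0, 0, 0.02, 0, -1, 0, 0, 0.007, 0, -1, 0, 0, 0, 0, -1, 0, 0, 0, 0, -1]
}}

```text
time_s: 4.75
position: [0.4972, -0.2431, 0.0544]
tool_rot: [[0.103, 0.995, 0.001], [0.995, -0.103, -0.0], [-0.0, 0.001, -1.0]]
force: [-0.3, -0.4, 1.6]
width: 0.0002
grasp_force: 0.0
```

```bash
python3 st.py
python3 - <<'E'
from h import *
c=grab('scene');W=world(c);K=c['intrinsics'];R=cv2.Rodrigues(c['rvec'])[0]
for v in range(150,182,2): print(v,W[v,334:348:3].round(3).tolist())
E
```

```text
4.75 p [ 0.4972 -0.2431  0.0544] u -0.19072291683659764 v 0.5197227617797557 q [-0.0828  0.5507  0.5381  2.0516 -0.4561  0.6548  0.6557] F [-0.2964 -0.4014  1.5598] w 0.00017407741945354706
toolx [ 0.1026  0.9947 -0.0003] z [ 0.001  -0.0004 -1.    ]
150 [[0.506, -0.231, 0.085], [0.5, -0.235, 0.083], [0.494, -0.233, 0.085], [0.488, -0.229, 0.089], [0.483, -0.237, 0.082]]
152 [[0.506, -0.232, 0.08], [0.5, -0.237, 0.076], [0.494, -0.23, 0.082], [0.488, -0.23, 0.083], [0.483, -0.236, 0.078]]
154 [[0.506, -0.24, 0.068], [0.5, -0.233, 0.074], [0.494, -0.232, 0.075], [0.488, -0.228, 0.079], [0.483, -0.32, 0.003]]
156 [[0.506, -0.235, 0.067], [0.5, -0.231, 0.071], [0.494, -0.234, 0.069], [0.488, -0.236, 0.067], [0.483, -0.315, 0.001]]
158 [[0.506, -0.237, 0.06], [0.5, -0.233, 0.064], [0.494, -0.231, 0.066], [0.488, -0.233, 0.065], [0.482, -0.307, 0.003]]
160 [[0.506, -0.238, 0.054], [0.499, -0.233, 0.059], [0.493, -0.231, 0.061], [0.488, -0.236, 0.057], [0.482, -0.302, 0.001]]
162 [[0.505, -0.234, 0.053], [0.499, -0.233, 0.054], [0.493, -0.231, 0.056], [0.487, -0.235, 0.053], [0.482, -0.296,
[... 416 characters left out ...]
, -0.25, 0.017], [0.493, -0.249, 0.019], [0.487, -0.249, 0.019], [0.48, -0.253, 0.016]]
172 [[0.505, -0.245, 0.016], [0.498, -0.241, 0.02], [0.492, -0.243, 0.019], [0.486, -0.244, 0.018], [0.48, -0.244, 0.019]]
174 [[0.503, -0.2, 0.051], [0.497, -0.2, 0.052], [0.491, -0.203, 0.049], [0.485, -0.203, 0.05], [0.48, -0.203, 0.051]]
176 [[0.503, -0.194, 0.052], [0.497, -0.196, 0.051], [0.491, -0.196, 0.051], [0.485, -0.195, 0.052], [0.479, -0.197, 0.051]]
178 [[0.502, -0.185, 0.054], [0.496, -0.189, 0.052], [0.491, -0.192, 0.049], [0.485, -0.19, 0.051], [0.479, -0.193, 0.049]]
180 [[0.502, -0.184, 0.05], [0.496, -0.185, 0.05], [0.49, -0.183, 0.052], [0.485, -0.185, 0.051], [0.479, -0.192, 0.045]]
```

{"name": "apply_moves", "arguments": {
  "targets": [0, 0, 0.006, 0, -1, 0.008, -0.001, 0, 0, -1, 0.008, 0, 0, 0, -1, 0.003, 0, 0, 0, -1, 0.003, 0, 0, 0, -1, 0.003, 0, 0, 0, -1, 0.003, 0, 0, 0, -1]
}}

```text
time_s: 5.5
position: [0.4986, -0.2148, 0.0474]
tool_rot: [[0.103, 0.995, 0.0], [0.995, -0.103, -0.0], [-0.0, 0.0, -1.0]]
force: [-0.4, -1.8, -0.3]
width: 0.0001
grasp_force: 0.6
```

{"name": "apply_moves", "arguments": {
  "targets": [0.003, 0, 0, 0, -1, 0.003, 0, 0, 0, -1, 0.003, 0, 0, 0, -1, 0.003, 0, 0, 0, -1]
}}

```text
time_s: 5.9
position: [0.4999, -0.2028, 0.0474]
tool_rot: [[0.103, 0.995, 0.0], [0.995, -0.103, -0.0], [-0.0, 0.0, -1.0]]
force: [-0.8, -1.5, 1.4]
width: -0.0002
grasp_force: 0.7
```

```bash
cat >> st.py <<'E'
for n in('top','scene'):
    c=grab(n);mk,W,V=stopmeas(n)
    U=W@u;Vv=W@v
    m=(abs(W[...,2]-.05)<.003)&(abs(Vv-.5186)<.026)&(U>p@u+.005)&(U<.03)&(V<110)
    f=U[m]
    if len(f): print(n,'red u',mk[0]@u,'stop u',(np.percentile(f,2)+np.percentile(f,98))/2,'range',np.percentile(f,[2,98]),len(f))
E
python3 st.py
```

```text
5.9 p [ 0.4999 -0.2028  0.0474] u -0.15027743762232168 v 0.5182547437988316 q [-0.1551  0.5456  0.533   2.0847 -0.4657  0.6274  0.5954] F [-0.7746 -1.5407  1.3821] w -0.00019305603346188904
toolx [ 0.1027  0.9947 -0.0001] z [ 0.0001 -0.0002 -1.    ]
scene red u -0.003223750214773715 stop u -0.1261221965562399 range [-0.1431 -0.1091] 260
```

{"name": "apply_moves", "arguments": {
  "targets": [0.003, 0, 0, 0, -1, 0.003, 0, 0, 0, -1, 0.003, 0, 0, 0, -1, 0.003, 0, 0, 0, -1, 0.003, 0, 0, 0, -1, 0.003, 0, 0, 0, -1, 0.003, 0, 0, 0, -1, 0.003, 0, 0, 0, -1, 0.003, 0, 0, 0, -1, 0.002, 0, 0, 0, -1]
}}

```text
time_s: 7.0
position: [0.5027, -0.1737, 0.0473]
tool_rot: [[0.102, 0.995, -0.0], [0.995, -0.102, 0.0], [0.0, -0.0, -1.0]]
force: [-0.7, -0.7, -0.4]
width: -0.0001
grasp_force: 0.5
```

{"name": "apply_moves", "arguments": {
  "targets": [0.002, 0, 0, 0, -1, 0.002, 0, 0, 0, -1]
}}

```text
time_s: 7.2
position: [0.5031, -0.1708, 0.0474]
tool_rot: [[0.103, 0.995, 0.0], [0.995, -0.103, -0.001], [-0.001, 0.0, -1.0]]
force: [-0.8, -6.6, -2.5]
width: -0.0007
grasp_force: 3.6
```

{"name": "apply_moves", "arguments": {
  "targets": [0.002, 0, 0, 0, -1, 0.002, 0, 0, 0, -1]
}}

```text
time_s: 7.4
position: [0.5035, -0.1662, 0.0473]
tool_rot: [[0.103, 0.995, -0.0], [0.995, -0.103, -0.0], [-0.0, -0.0, -1.0]]
force: [0.9, -0.9, 0.8]
width: -0.0002
grasp_force: 0.1
```

{"name": "apply_moves", "arguments": {
  "targets": [0.002, 0, 0, 0, -1, 0.002, 0, 0, 0, -1]
}}

```text
time_s: 7.6
position: [0.5041, -0.1618, 0.0473]
tool_rot: [[0.102, 0.995, -0.0], [0.995, -0.102, 0.0], [0.0, -0.0, -1.0]]
force: [-0.5, -4.8, -0.3]
width: -0.0001
grasp_force: 2.6
```

{"name": "apply_moves", "arguments": {
  "targets": [0.002, 0, 0, 0, -1, 0.002, 0, 0, 0, -1]
}}

```text
time_s: 7.8
position: [0.5044, -0.1586, 0.0474]
tool_rot: [[0.103, 0.995, 0.0], [0.995, -0.103, -0.001], [-0.001, 0.0, -1.0]]
force: [-0.4, -3.7, -0.9]
width: 0.0001
grasp_force: 1.6
```

```bash
python3 st.py
```

```text
7.8 p [ 0.5044 -0.1586  0.0474] u -0.10587278931198231 v 0.5181934286562251 q [-0.2455  0.5334  0.5379  2.1089 -0.4669  0.6152  0.5162] F [-0.4167 -3.7294 -0.8663] w 8.638691979744909e-05
toolx [ 0.1031  0.9947 -0.0008] z [ 0.0002 -0.0008 -1.    ]Traceback (most recent call last):
  File "st.py", line 7, in <module>
    c=grab(n);mk,W,V=stopmeas(n)
                     ~~~~~~~~^^^
  File "h.py", line 21, in stopmeas
    p=W[m&near];mk.append((p.max(0)+p.min(0))/2)
                           ~~~~~^^^
    return umr_maximum(a, axis, None, out, keepdims, initial, where)
ValueError: zero-size array to reduction operation maximum which has no identity
```

{"name": "apply_moves", "arguments": {
  "targets": [0.002, 0, 0, 0, -1, 0.002, 0, 0, 0, -1, 0.002, 0, 0, 0, -1, 0.002, 0, 0, 0, -1, 0.003, 0, 0, 0, -1, 0.003, 0, 0, 0, -1, 0.003, 0, 0, 0, -1, 0.003, 0, 0, 0, -1, 0.002, 0, 0, 0, -1, 0.002, 0, 0, 0, -1, 0.002, 0, 0, 0, -1, 0.001, 0, 0, 0, -1]
}}

```text
time_s: 9.05
position: [0.5071, -0.1316, 0.0474]
tool_rot: [[0.103, 0.995, 0.0], [0.995, -0.103, -0.001], [-0.001, 0.0, -1.0]]
force: [-0.3, -6.9, -1.3]
width: 0.0001
grasp_force: 3.4
```

{"name": "apply_moves", "arguments": {
  "targets": [0.001, 0, 0, 0, -1, 0.001, 0, 0, 0, -1]
}}

```text
time_s: 9.25
position: [0.5073, -0.1302, 0.0473]
tool_rot: [[0.103, 0.995, 0.0], [0.995, -0.103, -0.001], [-0.001, 0.0, -1.0]]
force: [-0.3, -5.1, -0.6]
width: 0.0002
grasp_force: 2.5
```

{"name": "apply_moves", "arguments": {
  "targets": [0.001, 0, 0, 0, -1, 0.001, 0, 0, 0, -1]
}}

```text
time_s: 9.45
position: [0.5076, -0.1273, 0.0473]
tool_rot: [[0.103, 0.995, -0.0], [0.995, -0.103, -0.0], [-0.0, -0.0, -1.0]]
force: [0.2, -1.5, 0.9]
width: -0.0002
grasp_force: 0.5
```

{"name": "apply_moves", "arguments": {
  "targets": [0.001, 0, 0, 0, -1, 0.001, 0, 0, 0, -1]
}}

```text
time_s: 9.65
position: [0.5078, -0.1249, 0.0473]
tool_rot: [[0.102, 0.995, -0.0], [0.995, -0.102, 0.0], [0.0, -0.0, -1.0]]
force: [0.6, 1.0, 0.4]
width: 0.0003
grasp_force: 0.0
```

{"name": "apply_moves", "arguments": {
  "targets": [0.002, 0, 0, 0, -1, 0.002, 0, 0, 0, -1, 0.002, 0, 0, 0, -1, 0.002, 0, 0, 0, -1, 0.002, 0, 0, 0, -1, 0.002, 0, 0, 0, -1, 0.003, 0, 0, 0, -1, 0.003, 0, 0, 0, -1, 0.003, 0, 0, 0, -1, 0.003, 0, 0, 0, -1, 0.003, 0, 0, 0, -1, 0.002, 0, 0, 0, -1]
}}

```text
time_s: 10.85
position: [0.5108, -0.0961, 0.0473]
tool_rot: [[0.102, 0.995, -0.0], [0.995, -0.102, 0.0], [0.0, -0.0, -1.0]]
force: [-0.3, -1.5, -1.4]
width: -0.0002
grasp_force: 0.5
```

{"name": "apply_moves", "arguments": {
  "targets": [0.001, 0, 0, 0, -1, 0.001, 0, 0, 0, -1]
}}

```text
time_s: 11.05
position: [0.511, -0.0944, 0.0473]
tool_rot: [[0.103, 0.995, -0.0], [0.995, -0.103, -0.0], [-0.0, -0.0, -1.0]]
force: [-0.2, -0.6, -0.1]
width: 0.0003
grasp_force: 0.4
```

{"name": "apply_moves", "arguments": {
  "targets": [0.001, 0, 0, 0, -1, 0.001, 0, 0, 0, -1]
}}

```text
time_s: 11.25
position: [0.5112, -0.0925, 0.0473]
tool_rot: [[0.103, 0.995, -0.0], [0.995, -0.103, -0.0], [-0.0, -0.0, -1.0]]
force: [-1.0, -2.4, -1.1]
width: -0.0001
grasp_force: 1.1
```

{"name": "apply_moves", "arguments": {
  "targets": [0.001, 0, 0, 0, -1, 0.001, 0, 0, 0, -1]
}}

```text
time_s: 11.45
position: [0.5113, -0.0914, 0.0474]
tool_rot: [[0.103, 0.995, 0.0], [0.995, -0.103, -0.001], [-0.001, 0.0, -1.0]]
force: [-0.5, -8.1, -0.6]
width: -0.0001
grasp_force: 4.0
```

{"name": "apply_moves", "arguments": {
  "targets": [0.001, 0, 0, 0, -1]
}}

```text
time_s: 11.55
position: [0.5113, -0.0904, 0.0473]
tool_rot: [[0.103, 0.995, 0.0], [0.995, -0.103, -0.001], [-0.001, 0.0, -1.0]]
force: [-0.6, -5.6, -0.5]
width: -0.0003
grasp_force: 2.6
```

{"name": "apply_moves", "arguments": {
  "targets": [0.001, 0, 0, 0, -1]
}}

```text
time_s: 11.65
position: [0.5115, -0.089, 0.0473]
tool_rot: [[0.103, 0.995, 0.0], [0.995, -0.103, -0.001], [-0.001, 0.0, -1.0]]
force: [-0.5, -4.1, 0.5]
width: 0.0
grasp_force: 1.5
```

{"name": "apply_moves", "arguments": {
  "targets": [0, 0, 0, 0, -1]
}}

```text
time_s: 11.75
position: [0.5116, -0.0883, 0.0473]
tool_rot: [[0.103, 0.995, -0.0], [0.995, -0.103, 0.0], [0.0, -0.0, -1.0]]
force: [-0.2, -0.6, -0.8]
width: -0.0003
grasp_force: 0.1
```

{"name": "apply_moves", "arguments": {
  "targets": [0.001, 0, 0, 0, -1, 0.001, 0, 0, 0, -1, 0, 0, 0, 0, -1]
}}

```text
time_s: 12.05
position: [0.5119, -0.0861, 0.0473]
tool_rot: [[0.102, 0.995, 0.0], [0.995, -0.102, 0.0], [0.0, 0.0, -1.0]]
force: [0.5, 0.1, -0.3]
width: 0.0002
grasp_force: 0.0
```

{"name": "apply_moves", "arguments": {
  "targets": [-0.01, 0, 0, 0, -1, -0.03, 0, 0, 0, -1, -0.03, 0, 0, 0, -1, -0.03, 0, -0.02, 0, -1, 0, 0, -0.05, 0, -1, 0, 0, -0.05, 0, -1, -0.03, 0, -0.05, 0, -1, -0.04, 0, 0, 0, -1, 0, 0, 0, 0, -1]
}}

```text
time_s: 12.95
position: [0.4938, -0.2568, 0.2121]
tool_rot: [[0.108, 0.994, 0.003], [0.994, -0.108, -0.002], [-0.002, 0.004, -1.0]]
force: [-0.3, 0.1, -0.7]
width: -0.0001
grasp_force: 0.0
```

Run:
```python
from h import *
np.set_printoptions(precision=4,suppress=True)
u=np.array([.103,.995,0]);v=np.array([.995,-.103,0])
s=env.get_state();print(s['time_s'],s['position'],s['force'])
for n in('top','scene'):
    c=grab(n);W=world(c);V=c['pixels'].max(-1);U=W@u;Q=W@v
    x=W[(abs(W[...,2]-.05)<.003)&(abs(Q-.5186)<.024)&(abs(U)<.05)&(V<130)]
    print(n,'stop',len(x),[np.percentile(x@u,k) for k in(2,50,98)] if len(x) else '')
    try: print('mk u',stopmeas(n)[0]@u)
    except Exception as e: print(e)
    cv2.imwrite(f'pics/{n}9.png',cv2.resize(c['pixels'][195:315,270:430,::-1] if n=='top' else c['pixels'][150:300,260:420,::-1],(640,480 if n=='top' else 600)))
```

```text
12.95 [ 0.4938 -0.2568  0.2121] [-0.262   0.0794 -0.7348]
top stop 417 [np.float64(-0.019056795118201016), np.float64(-0.005438849019273048), np.float64(0.0076381890623550405)]
mk u [-0.0052 -0.0452 -0.084 ]
scene stop 320 [np.float64(-0.019192939228004698), np.float64(-0.0030569752371830345), np.float64(0.009593032779783395)]
mk u [-0.0024 -0.0424 -0.0819]
```

View pics/scene9.png

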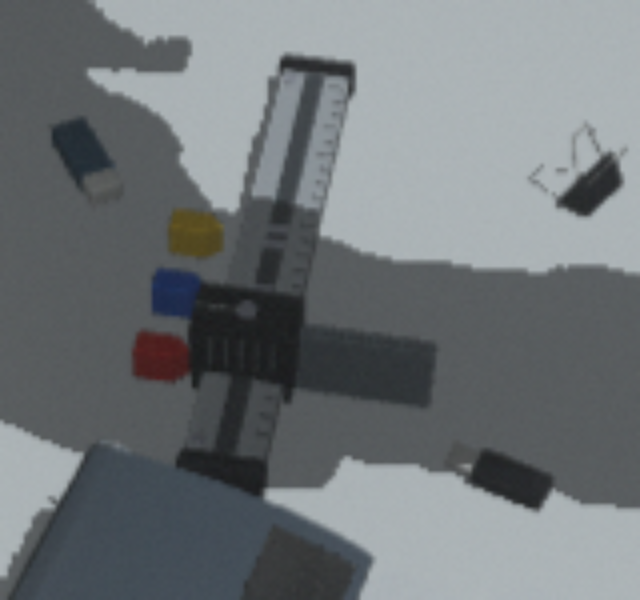

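View pics/top9.png

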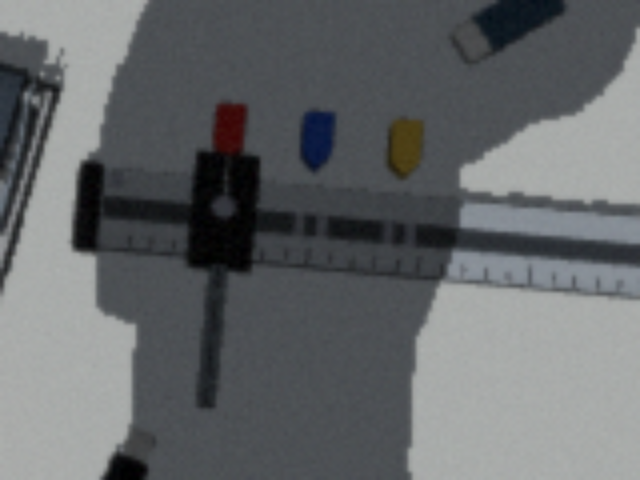

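The stop, at (224,207) in the top crop, is beside the red marker at (230,128). Both cameras put it within about 2 mm of the marker along the rail. The fingers are clear and the eraser, usb stick and clip look undisturbed.

```bash
python3 -c "
from cell import env
print(env.sign_off())"
```

```text
the job is handed in; nothing more can be done
None
```

I pushed the black stop past the yellow and blue notches until it clicked into the red one. Before hand-in, both cameras showed it within about 2 mm of the red marker and the fingers were clear. The highest push force I read was about 8 N, and the hand-in gave no verdict.

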